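# Open the cementing booth's sash to its working height

## Task

Get the shoemaker's cementing booth ready for gluing: press the green start button of its fan right in, and then, with the fingers beneath its lip, push the clear counterweighted sash up until the lip is level with the red pointer on the booth's side post, and leave it standing there. Push only: do not pinch the lip or pick anything up, do not press the red stop button, and leave the pointer and the things standing about where they are.

Things in the scene. Friction and masses are not known exactly. Their poses are not given: they have to be found in the camera images.
- booth: bench-top cementing booth, fixed, 420 wide x 300 deep x 505 mm high: white base, clear walls, filter box on top. Origin: on the bench under its middle; x points from its front (robot's side) to its back, z up. Its front leans back 30 degrees: the sash slides along (0.5, 0, 0.866) of this frame. The base's front is 155 mm ahead (-x) of the origin, height 65 mm; the space under the lip is open down to the bench.
- sash (a joint): how far the sash is up, in m along its slope: 0 shut, 0.2 at its upper stop. It is balanced by the counterweight and stays where it is left; pushing it along its slope takes about 2 to 6 N, mostly friction.
- lip (a point): middle of the front edge of the sash's blue-green lip, at half its thickness; its z axis is the sliding direction (up and back), x points inward. The lip is a ledge 300 mm long (along the booth's y), 8 mm thick, standing 35 mm out from the sash, square to it, so it rises 30 degrees towards its front edge. Sash shut: this point is 118 mm above the bench, 183 mm ahead (-x) of the booth's origin.
- pointer (a joint): where the red pointer is clamped, on the same scale as sash: the lip is level with the pointer when sash equals pointer. It is 0.10 to 0.17 m and stays as set.
- pointer_tip (a point): inner front end of the red pointer, a blade 6 mm thick that stands out from the booth's right (-y) post like the lip does, 5 mm beyond the lip's right end, which passes beside it; point at half its thickness, axes like those of lip.
- start (a joint): green start button: 0 out, 0.006 m fully in; springs back when let go; fully in takes 5 N
- start_top (a point): centre of the top of the green start button (32 mm across), which is pressed straight down. It stands on a fixed push-button station, 130 x 70 mm and 50 mm high, beside the booth on its left or right; this point is 72 mm above the bench.
- stop (a joint): red stop button, same make as the green one: 0 out, 0.006 m in
- stop_top (a point): centre of the top of the red stop button, on the same station, 64 mm from the green one
- brass_tamper: solid brass sole tamper, a small pestle with a ball head, 44 mm across, 91 mm tall, standing upright; origin: centre of its underside
- steel_tamper: the same tamper in bright steel; origin: centre of its underside
- glue_tin: closed round yellow adhesive tin, 80 mm across, 100 mm tall, standing on one side of the booth; origin: centre of its underside
- hammer: cobbler's hammer lying on the bench; origin: a point under it on the bench
- glue_brush: glue brush lying on the bench; origin: a point under it on the bench
- spool: cream thread spool, 52 mm across, 72 mm tall, upright; origin: centre of its underside
- shoe: brown slip-on shoe, 270 x 90 x 65 mm, standing on the bench; origin: under its middle
- shoe_inside: the other shoe of the pair, standing inside the booth behind the sash; origin: under its middle
There are look-alikes about, which are no part of the job. Of the things that look like the part that bears start, the largest one is meant.

How it is judged (in metres and radians):
On the way, in this order (a step that is already met when the one before it is completed fails the run):
1. the green start button is pressed right in (4.5 mm or more) while the sash is still down (value of joint start above 0.0045 m and value of joint sash below 0.06 m), for 0.05 s.
2. the sash rises, pushed by the fingers on the underside of its lip (contact force between the fingers and sash_c1 above 0.5 N and velocity of joint sash above 0.003 m/s), for 0.1 s.
3. the lip is level with the red pointer, to 10 mm (z of lip in the frame of pointer_tip between -0.01 and 0.01 m), for 0.2 s.
At the end, for the whole second after the job is handed in: The sash stands still by itself with its lip level with the red pointer (within 10 mm along the slope), the start button has sprung back, the pointer is where it was clamped (6 mm) and the bystanders have not moved more than 20 mm (all of step 3 and velocity of joint sash between -0.005 and 0.005 m/s and value of joint start below 0.003 m and distance of pointer_tip from where it was at the start of the episode below 0.006 m); the robot touches nothing.
It fails at once if the lip was pinched, pressed from above and from beneath at once (contact force between the fingers and sash_c1 above 1 N and contact force between the fingers and sash_c2 above 1 N).
It fails at once if the red stop button was pressed (value of joint stop above 0.003 m).
It fails at once if the red pointer was shifted (more than 6 mm) (distance of pointer_tip from where it was at the start of the episode above 0.006 m).
It fails at once if a bystander (tamper, tin, hammer, brush, spool or shoe) was picked up, knocked over or shoved away (more than 20 mm) (distance of any of brass_tamper, steel_tamper, glue_tin, hammer, glue_brush, spool, shoe, shoe_inside from where it was at the start of the episode above 0.02 m).
It also fails if it takes over 51 s, if anything falls off the work surface, if the arm or the gripper's body presses on something with over 40 N, if the wrist force passes 120 N, or if a joint passes its speed limit or range.

## Robot

A 6-joint arm with a two-finger parallel gripper is mounted at the origin on the work surface. World frame = base frame: x ahead of the robot, y to its left, z up, the work surface at z = 0. Lengths are in mm, angles in rad, forces in N, time in s.
With the tool pointing down it reaches from about 225 to 875 mm from the base axis. Payload 3.4 kg.
Tool frame: the origin (TCP) lies midway between the tips of the shut fingers; the grasp point (between the pads) lies 19 mm behind it; x points along the fingers, y is the direction in which the jaws open and shut, and the axes are right-handed (so a half turn about x gives the same grasp; the last joint's range is limited). The gripper opens to 85 mm and grips with 20 to 120 N. Pads are 22 mm wide; open, the fingers measure 114 mm over their backs; the gripper's body (76 mm by 85 mm) begins 54 mm behind the grasp point. The pads swing forward as they close: fully open they stand 13 mm farther back than shut.
Start: joints at [-1.358, 0.276, 1.505, -0, 1.361, -0.121], TCP at [188.39, -543.297, 231.328] pointing down, gripper open.
Joint ranges: [-2.89, 2.89], [-0.75, 2.08], [0.22, 2.7], [-1.18, 4.32], [0.11, 2.71], [-2.7, 2.7]. Speed limits (rad/s): [2.57, 2.57, 3.14, 3.14, 3.14, 3.14].

## Interface

Orientations are given as [roll, pitch, yaw] about the fixed x, y, z axes, in that order (R = Rz(yaw) Ry(pitch) Rx(roll)).
In Python, from station import manip gives the robot as it stands. The module is installed in compiled form; this text tells all that it offers.
- The arm moves only by the tool carry_out, never from a script. Its argument "increments" is a list of rows, each an object with "jaw": the opening, from 0 (shut) to 1 (fully open); "dp": the shift along the tool's x, y, z in units of 50 mm (1.0 is 50 mm), a list of three; "rot": the turn, a rotation vector about the tool's x, y, z in units of 6 degrees (1.0 is 6 degrees), a list of three. A call has 1 to 8 rows; each row is the pose to reach, as a shift and turn from the pose commanded when the call began, along the tool's axes at that moment; what a row does not reach only later rows make up. A row lasts 1/10 s, in which the tool goes at most 50 mm and 8.59 degrees, less where a joint would pass 70% of its speed; a pose out of reach is approached as far as the arm can. A call with a gripper value outside its range is refused whole. The fingers move at their own pace and stop on an object; "newtons" is the grip in N (left out, the last holds). Time passes only in rows, so rows that repeat a pose let the fingers close. It gives the time, the measured TCP pose, the force and the opening at its end, in the units of the state.
- manip.observe(): the state, without advancing time (a new reading comes with each control period).
- manip.camera(name): name is "scene" or "side" or "wrist"; returns the picture (480x640x3 uint8, red, green, blue); there is no depth.
- manip.camera_model(name): a dict with "fx", "fy", "cx", "cy" (pixels), "k1" (the pictures are not rectified: a ray, as slopes to the right and down, at radius r is drawn at 1 + k1 r^2 times it, then the intrinsics apply), "R" (3x3) and "t" (3): a world point X has camera coordinates R X + t; the wrist camera has in their place "hand_eye" (4x4, takes a point from camera to tool coordinates, whose origin is the TCP and whose axes are the tool frame's). Camera axes: x right, y down, z forward; pixel columns grow to the right and rows downward; lengths in mm; the calibration is good to about 2 mm. A picture is of the moment at which its call begins: read the wrist's pose just before it. camera_model takes no time and is no camera call.
- manip.job_done(): hands the job in, once; it reports no verdict.
The state is a dict: "clock": time; "q": joint angles; "qvel": joint speeds; "tau": joint torques, N m; "tool_pos": TCP position; "orientation": TCP orientation; "ft_force": force on the tool from outside, world axes, zero at the start; "torque": the same for the moment, N m; "opening": opening from 0.0 (shut) to 1.0 (fully open).
Only numpy, scipy, OpenCV 4.12 (cv2) and the standard library are available. Lean on these libraries where they do the work, as an engineer would, in place of code of your own. Each camera call takes 0.05 s, during which the arm holds its last target. There are 200 camera calls.

## Working session

There is one attempt and no reset: what is moved stays moved. The work goes in short steps, Python scripts to look and compute and a tool call to move; the robot and the scene stay as the last step left them, time stands still between calls to the robot, and variables do not carry over. Pictures are saved under pics/ and viewed, about 8 in all and at most 12, crops included, and the job is handed in when it is done.

Besides the shell and the picture viewer there is one more tool, called by a JSON object that holds its "api" and its "payload". carry_out: Moves the arm, as the interface text tells. Its arguments: {"type":"object","properties":{"increments":{"type":"array"},"newtons":{"type":"number"}},"required":["increments"]}

```bash
mkdir -p pics
cat > h.py <<'E'
import numpy as np, cv2
from scipy.spatial.transform import Rotation as Ro
from station import manip
def cam(n):
    s=manip.observe(); im=manip.camera(n); m=manip.camera_model(n)
    if n=="wrist":
        T=np.eye(4); T[:3,:3]=Ro.from_euler('xyz',s["orientation"]).as_matrix(); T[:3,3]=s["tool_pos"]
        W=T@np.array(m["hand_eye"]); R=W[:3,:3]; c=W[:3,3]
    else:
        R=np.array(m["R"]).T; c=-R@np.array(m["t"])
    return im,dict(m=m,R=R,c=c)
def ray(C,u,v):
    m=C["m"]; a=np.array([(u-m["cx"])/m["fx"],(v-m["cy"])/m["fy"]]); b=a.copy()
    for _ in range(30): b=a/(1+m["k1"]*(b@b))
    d=C["R"]@np.array([b[0],b[1],1]); return C["c"],d/np.linalg.norm(d)
def onz(C,u,v,z):
    c,d=ray(C,u,v); return c+d*(z-c[2])/d[2]
def two(C1,p1,C2,p2):
    c1,d1=ray(C1,*p1); c2,d2=ray(C2,*p2)
    t=np.linalg.lstsq(np.stack([d1,-d2],1),c2-c1,rcond=None)[0]
    a=c1+t[0]*d1;b=c2+t[1]*d2; return (a+b)/2,np.linalg.norm(a-b)
def proj(C,X):
    m=C["m"]; p=C["R"].T@(np.array(X)-C["c"]); b=p[:2]/p[2]; b=b*(1+m["k1"]*(b@b)); return np.array([m["fx"]*b[0]+m["cx"],m["fy"]*b[1]+m["cy"]])
def save(n,im): cv2.imwrite(f"pics/{n}.png",im[:,:,::-1])
E
python3 - <<'E'
from h import *
for n in ["scene","side","wrist"]:
    im,C=cam(n); save(n+"0",im); print(n,C["c"].round(),C["R"][:,2].round(2))
s=manip.observe(); print(s)
E
```

```text
scene [ 828. -761. 1158.] [-0.24  0.57 -0.79]
side [166. 921. 765.] [ 0.27 -0.78 -0.56]
wrist [ 265. -516.  373.] [-0.3  -0.1  -0.95]
{'clock': 0.15, 'q': array([-1.35800941e+00,  2.76445727e-01,  1.50586819e+00, -1.84577444e-05,
        1.36073315e+00, -1.21010240e-01]), 'qvel': array([-0.00041307, -0.00101796, -0.00208598, -0.00027455, -0.00324049,
        0.0013878 ]), 'tau': array([ 2.96960177e-03, -4.17142296e+01, -2.46032399e+01,  1.13809956e-04,
        7.67144171e-03, -2.55761194e-06]), 'tool_pos': array([ 188.28252889, -542.85452997,  230.63041984]), 'orientation': array([-1.67939912,  1.56934181,  1.79599456]), 'ft_force': array([-0.14254048, -0.0839032 ,  0.78721998]), 'torque': array([-0.03811607, -0.02072963, -0.00246503]), 'opening': 0.998400768761641}
```

View pics/scene0.png

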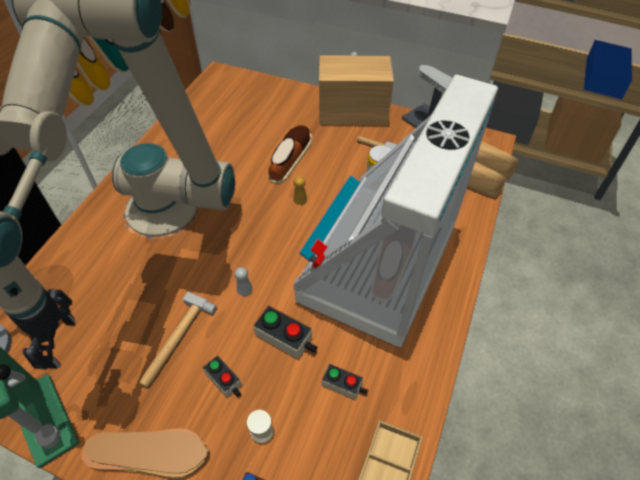

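View pics/side0.png

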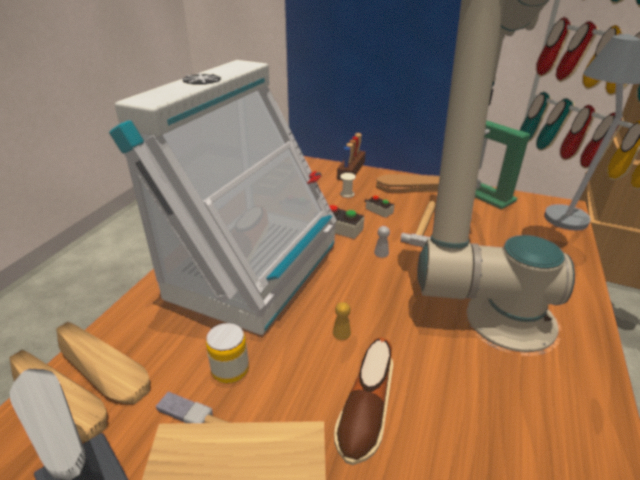

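The scene view shows three push-button stations. The large one has green at (271,318) and red at (293,330). The two smaller look-alikes have green at (214,366) and (335,373). I choose the large one beside the booth. The lip runs from (306,255) to (358,180) in the scene view, with the red pointer at about (319,252).

Run:
```python
from h import *
S,CS=cam("scene"); D,CD=cam("side")
def blobs(im,lo,hi,box,mn=15):
    h=cv2.cvtColor(im,cv2.COLOR_RGB2HSV); m=cv2.inRange(h,lo,hi); z=np.zeros_like(m); x0,y0,x1,y1=box; z[y0:y1,x0:x1]=m[y0:y1,x0:x1]
    n,l,st,ce=cv2.connectedComponentsWithStats(z)
    return [(ce[i].round(1),st[i].tolist(),cv2.boxPoints(cv2.minAreaRect(np.argwhere(l==i)[:,::-1].astype(np.float32))).round(1).tolist()) for i in range(1,n) if st[i][4]>=mn]
G=((45,90,50),(80,255,255)); T=((85,90,50),(105,255,255))
for nm,im,C,box in (("scene",S,CS,(190,170,400,400)),("side",D,CD,(230,150,420,300))):
    print(nm)
    for b in blobs(im,*G,box): print(" green",b[0],b[1],onz(C,*b[0],72).round(1))
    for b in blobs(im,(0,180,90),(5,255,255),box): print(" red",b[0],b[1],b[2],onz(C,*b[0],72).round(1))
    for b in blobs(im,*T,box,60): print(" teal",b[0],b[1],b[2])
# bystanders at their base
for n,p in (("brass base",(300,199)),("steel base",(244,291)),("hammerhead",(200,303)),("shoe toe",(272,178))): print(n,onz(CS,*p,0).round())
print("brass side",onz(CD,342,333,0).round(),"steel side",onz(CD,382,252,0).round(), "tin", onz(CD,228,372,0).round())
a=S[160:350,220:420]; b=D[160:300,240:420]
save("crop1",np.vstack([cv2.resize(a,None,fx=2,fy=2,interpolation=2)[:, :400] if 0 else cv2.resize(a,(600,340)) ,cv2.resize(b,(600,260))]) if 0 else np.hstack([cv2.resize(a,(400,380),interpolation=2),cv2.resize(b,(400,311),interpolation=2)[:311].copy() if 0 else cv2.copyMakeBorder(cv2.resize(b,(400,311),interpolation=2),0,69,0,0,0)]))
```

```text
scene
 green [270.4 317.2] [264, 311, 14, 14, 162] [ 491.8 -245.8   72. ]
 green [214.1 364.7] [209, 360, 11, 11, 89] [ 425.6 -405.6   72. ]
 green [333.5 372.7] [329, 368, 10, 11, 89] [ 683.4 -320.6   72. ]
 red [318.7 252.2] [312, 241, 15, 25, 204] [[307.79998779296875, 263.6000061035156], [314.29998779296875, 239.6999969482422], [327.0, 243.1999969482422], [320.5, 267.1000061035156]] [526.6 -22.4  72. ]
 red [292.8 329.2] [286, 323, 14, 13, 148] [[286.0, 323.0], [299.0, 323.0], [299.0, 335.0], [286.0, 335.0]] [ 554.8 -255.    72. ]
 red [225.6 377.2] [221, 373, 10, 10, 77] [[219.5, 377.5], [226.0, 371.0], [232.0, 377.0], [225.5, 383.5]] [ 464.1 -422.1   72. ]
 red [350.8 379.9] [346, 376, 10, 9, 72] [[346.0, 376.0], [355.0, 376.0], [355.0, 384.0], [346.0, 384.0]] [ 725.2 -322.1   72. ]
 teal [226.5 180.6] [222, 170, 11, 24, 146] [[219.5, 192.3000030517578], [226.1999969482422, 168.60000610351562], [233.1999969482422, 170.60000610351562], [226.5, 194.3000030517578]]
 teal [330.6 215.7] [300, 177, 60, 83, 1072] [[298.8999938964844, 253.0], [350.0, 175.39999389648438], [360.8999938964844, 182.5], [309.70001220703125, 260.1000061035156]]
side
 green [384.9 201.6] [382, 200, 6, 4, 17] [ 406.2 -343.6   72. ]
 green [350.5 213.5] [346, 211, 10, 6, 50] [ 486.9 -231.6   72. ]
 red [314.3 176.9] [311, 172, 9, 9, 40] [[311.0, 172.0], [319.0, 172.0], [319.0, 180.0], [311.0, 180.0]] [ 680.5 -430.1   72. ]
 red [333.2 207.4] [330, 205, 7, 6, 29] [[329.0, 206.0], [332.0, 203.0], [337.0, 208.0], [334.0, 211.0]] [ 548.4 -248.3   72. ]
 teal [298.3 248.2] [267, 216, 64, 63, 652] [[266.70001220703125, 276.79998779296875], [325.8999938964844, 212.3000030517578], [332.20001220703125, 218.0], [273.0, 282.6000061035156]]
brass base [378. 192.   0.]
steel base [ 371. -167.    0.]
hammerhead [ 280. -244.    0.]
shoe toe [260. 241.   0.]
brass side [376. 189.   0.] steel side [ 367. -168.    0.] tin [568. 383.   0.]
```

View pics/crop1.png

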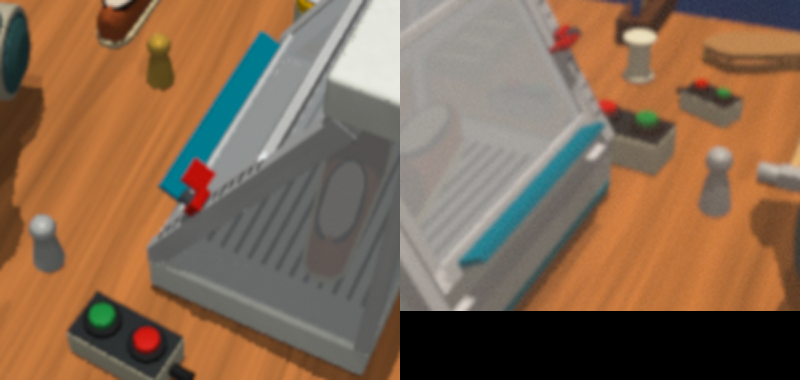

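The crop confirms the choice: the large station has green and red 64 mm apart. The steel tamper stands ahead of the booth and clear of the lip, and the pointer blade is above the lip's right end. Next I triangulate the lip and pointer.

Run:
```python
from h import *
S,CS=cam("scene"); D,CD=cam("side")
def big(im,lo,hi,box):
    h=cv2.cvtColor(im,cv2.COLOR_RGB2HSV); m=cv2.inRange(h,lo,hi); z=np.zeros_like(m); x0,y0,x1,y1=box; z[y0:y1,x0:x1]=m[y0:y1,x0:x1]
    c=max(cv2.findContours(z,0,1)[0],key=cv2.contourArea); return c
T=((85,90,50),(105,255,255));R=((0,170,80),(6,255,255))
a=big(S,*T,(290,170,370,265)); b=big(D,*T,(255,205,340,290))
for c in (a,b): print(cv2.approxPolyDP(c,2.0,True)[:,0].tolist())
for c in (big(S,*R,(305,235,335,270)),big(D,*R,(305,165,325,185))): print("red",cv2.approxPolyDP(c,1.0,True)[:,0].tolist())
print("green 2view",two(CS,(270.4,317.2),CD,(350.5,213.5)),"stop",two(CS,(292.8,329.2),CD,(333.2,207.4)))
def up(im,x0,y0,x1,y1,w,h): return cv2.resize(im[y0:y1,x0:x1],(w,h),interpolation=cv2.INTER_NEAREST)
save("crop2",np.hstack([up(S,285,170,365,270,400,500),up(D,260,165,340,290,384,600)[:500]]))
```

```text
[[354, 178], [349, 177], [300, 253], [308, 259], [313, 254], [309, 249], [315, 239], [323, 240], [359, 183]]
[[330, 216], [321, 218], [267, 277], [278, 277]]
red [[319, 241], [316, 242], [312, 249], [318, 255], [317, 259], [313, 264], [314, 266], [318, 265], [323, 258], [322, 253], [326, 247]]
red [[315, 171], [311, 174], [311, 180], [316, 180], [319, 177], [314, 175]]
green 2view (array([ 489.89097636, -242.65923227,   65.39286252]), np.float64(0.22646283185017427)) stop (array([ 552.10767392, -253.79864693,   68.24150313]), np.float64(3.668997727137986))
```

View pics/crop2.png

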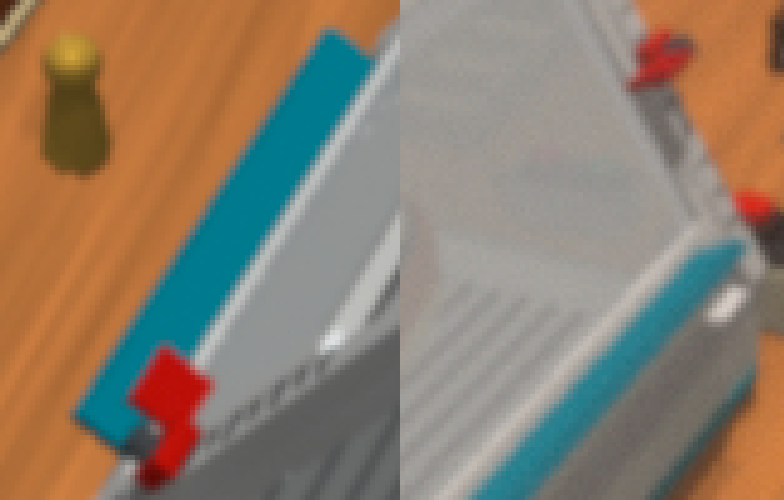

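Run:
```python
from h import *
_,CS=cam("scene"); _,CD=cam("side")
for n,p,q in (("FR",(299.5,253),(331,217)),("FL",(349.5,176.5),(278,277.5)),("BL",(359.5,183),(266.5,277)),("ptr tip inner front",(312,249),(311,180)),("ptr mid",(319,248.5),(314,175.5))): print(n,two(CS,p,CD,q), onz(CS,*p,121.5).round(1), onz(CD,*q,121.5).round(1))
```

```text
FR (array([501.31297961, -86.55079323, 136.75650151]), np.float64(0.34763258830819593)) [496.6 -76.4 121.5] [ 509.3 -111.1  121.5]
FL (array([525.39913964, 207.42843173, 137.76197685]), np.float64(1.5117532313327504)) [521.3 223.2 121.5] [534.  188.7 121.5]
BL (array([556.62942776, 203.4670071 , 127.6217746 ]), np.float64(2.12667886331721)) [556.  209.7 121.5] [559.3 196.3 121.5]
ptr tip inner front (array([ 560.59446288, -118.7013476 ,  223.01600997]), np.float64(20.58720452635953)) [520.9 -53.1 121.5] [ 645.6 -308.4  121.5]
ptr mid (array([ 566.41187729, -122.81153783,  233.26554647]), np.float64(3.6219017040197365)) [536.7 -45.  121.5] [ 648.4 -343.   121.5]
```

```bash
cat >> h.py <<'E'
def go(P,R=None):
    s=manip.observe(); R0=Ro.from_euler('xyz',s["orientation"]); 
    dp=R0.inv().apply(np.array(P)-s["tool_pos"])/50
    rv=(R0.inv()*R).as_rotvec(degrees=True)/6 if R is not None else np.zeros(3)
    print("dp",dp.round(2),"rot",rv.round(2)); return dp,rv
def lipR(down=30,yaw=-0.082,s=1):
    d=np.radians(down); B=Ro.from_euler('z',yaw)
    x=np.array([np.cos(d),0,-np.sin(d)]); y=np.array([0,s,0]); return B*Ro.from_matrix(np.stack([x,y,np.cross(x,y)],1))
E
python3 - <<'E'
from h import *
s=manip.observe(); print(Ro.from_euler('xyz',s["orientation"]).as_matrix().round(3)); print(np.array(manip.camera_model("wrist")["hand_eye"]).round(2))
go([490,-242,130]); go([490,-242,130],lipR(90)); 
for sg in (1,-1): go([400,-20,250],lipR(30,s=sg))
E
```

```text
[[-0.     0.328 -0.945]
 [ 0.    -0.945 -0.328]
 [-1.    -0.    -0.   ]]
[[   0.     -0.32    0.95 -142.39]
 [   1.      0.      0.     -0.25]
 [  -0.      0.95    0.32  -80.82]
 [   0.      0.      0.      1.  ]]
dp [ 2.03 -3.72 -7.67] rot [0. 0. 0.]
dp [ 2.03 -3.72 -7.67] rot [-26.03  -0.    -0.  ]
dp [-0.37 -8.5  -7.43] rot [-22.88  -2.79  13.21]
dp [-0.37 -8.5  -7.43] rot [3.6  9.85 2.08]
```

{"api": "carry_out", "payload": {"increments": [{"jaw": 0,"dp": [0,-0.4,-0.8],"rot": [0,0,0]},{"jaw": 0,"dp": [0,-0.8,-1.6],"rot": [0,0,0]},{"jaw": 0,"dp": [0.1,-1.2,-2.5],"rot": [0,0,0]},{"jaw": 0,"dp": [0.2,-1.6,-3.4],"rot": [0,0,0]},{"jaw": 0,"dp": [0.4,-2.1,-4.3],"rot": [0,0,0]},{"jaw": 0,"dp": [0.6,-2.5,-5.2],"rot": [0,0,0]},{"jaw": 0,"dp": [0.8,-2.9,-6.0],"rot": [0,0,0]},{"jaw": 0,"dp": [1.0,-3.3,-6.8],"rot": [0,0,0]}], "newtons": 20}}

```text
clock: 1.25
tool_pos: [456.9, -274.3, 181.2]
orientation: [2.202, 1.57, -0.605]
ft_force: [0.1, 0.1, 0.3]
opening: 0.0
```

{"api": "carry_out", "payload": {"increments": [{"jaw": 0,"dp": [0.2,-0.2,-0.4],"rot": [0,0,0]},{"jaw": 0,"dp": [0.5,-0.4,-0.8],"rot": [0,0,0]},{"jaw": 0,"dp": [0.7,-0.42,-0.87],"rot": [0,0,0]},{"jaw": 0,"dp": [0.7,-0.42,-0.87],"rot": [0,0,0]}]}}

```text
clock: 1.65
tool_pos: [489.1, -241.1, 144.8]
orientation: [-0.749, 1.568, 2.728]
ft_force: [-1.2, -0.3, -0.1]
opening: 0.003
```

Run:
```python
from h import *
s=manip.observe(); print(s["tool_pos"],s["opening"],s["ft_force"],s["clock"],s["q"])
im,C=cam("wrist"); save("wr1",im); print("exp green",proj(C,[490,-242,72]),"tcp",proj(C,s["tool_pos"]))
go([490,-242,80])
```

```text
[ 489.05906573 -241.11019649  144.82673733] 0.002941894106479489 [-1.23690944 -0.28073177 -0.13327253] 1.65 [-5.85284733e-01  2.96480286e-01  1.70223694e+00 -6.15344028e-04
  1.14611201e+00  6.50419919e-01]
exp green [320.15397744 251.95104535] tcp [318.18525116 311.31703046]
dp [ 1.31  0.01 -0.02] rot [0. 0. 0.]
```

View pics/wr1.png

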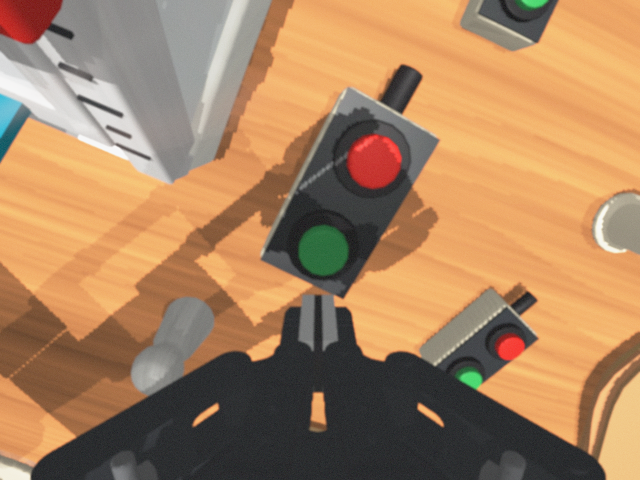

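The green button sits at (323,250), and I predicted (320,252), so the target is within about 2 mm. Pressing down gently.

{"api": "carry_out", "payload": {"increments": [{"jaw": 0,"dp": [0.5,0.02,0],"rot": [0,0,0]},{"jaw": 0,"dp": [1.0,0.02,0],"rot": [0,0,0]},{"jaw": 0,"dp": [1.3,0.02,0],"rot": [0,0,0]},{"jaw": 0,"dp": [1.42,0.02,0],"rot": [0,0,0]},{"jaw": 0,"dp": [1.5,0.02,0],"rot": [0,0,0]},{"jaw": 0,"dp": [1.56,0.02,0],"rot": [0,0,0]},{"jaw": 0,"dp": [1.56,0.02,0],"rot": [0,0,0]}]}}

```text
clock: 2.4
tool_pos: [490.1, -243.8, 69.1]
orientation: [1.558, 1.569, -1.249]
ft_force: [-3.2, -0.7, 4.0]
opening: 0.003
```

{"api": "carry_out", "payload": {"increments": [{"jaw": 0,"dp": [0.06,0,0],"rot": [0,0,0]},{"jaw": 0,"dp": [0.12,0,0],"rot": [0,0,0]},{"jaw": 0,"dp": [0.14,0,0],"rot": [0,0,0]},{"jaw": 0,"dp": [0.14,0,0],"rot": [0,0,0]}]}}

```text
clock: 2.8
tool_pos: [490.6, -243.8, 65.6]
orientation: [1.867, 1.567, -0.94]
ft_force: [-7.4, 0.6, 27.0]
opening: 0.005
```

27 N against the stop means the button is fully in. Retreating straight up.

{"api": "carry_out", "payload": {"increments": [{"jaw": 0,"dp": [-0.3,0,0],"rot": [0,0,0]},{"jaw": 0,"dp": [-1.0,0,0],"rot": [0,0,0]},{"jaw": 0,"dp": [-1.8,0,0],"rot": [0,0,0]},{"jaw": 0,"dp": [-2.6,0,0],"rot": [0,0,0]},{"jaw": 0,"dp": [-3.4,0,0],"rot": [0,0,0]},{"jaw": 0,"dp": [-3.4,0,0],"rot": [0,0,0]}]}}

```text
clock: 3.4
tool_pos: [493.7, -244.5, 237.6]
orientation: [2.287, 1.557, -0.52]
ft_force: [0.4, -0.2, -0.3]
opening: -0.004
```

Run:
```python
from h import *
s=manip.observe(); print(s["tool_pos"],s["ft_force"],s["clock"])
dp,rv=go([370,-10,250],lipR(30,s=-1))
for f in np.linspace(0.125,1,8): print((dp*f).round(2).tolist(),(rv*f).round(2).tolist())
```

```text
[ 493.69788633 -244.48398536  237.56556755] [ 0.37788595 -0.20254358 -0.3055203 ] 3.4
dp [-0.31 -5.24  0.8 ] rot [3.64 9.75 2.01]
[-0.04, -0.65, 0.1] [0.45, 1.22, 0.25]
[-0.08, -1.31, 0.2] [0.91, 2.44, 0.5]
[-0.12, -1.96, 0.3] [1.36, 3.65, 0.75]
[-0.15, -2.62, 0.4] [1.82, 4.87, 1.0]
[-0.19, -3.27, 0.5] [2.27, 6.09, 1.25]
[-0.23, -3.93, 0.6] [2.73, 7.31, 1.5]
[-0.27, -4.58, 0.7] [3.18, 8.53, 1.76]
[-0.31, -5.24, 0.8] [3.64, 9.75, 2.01]
```

{"api": "carry_out", "payload": {"increments": [{"jaw": 0,"dp": [0,-0.5,0.25],"rot": [0.4,1.0,0.2]},{"jaw": 0,"dp": [0,-1.1,0.45],"rot": [0.9,2.3,0.5]},{"jaw": 0,"dp": [-0.1,-1.8,0.6],"rot": [1.36,3.6,0.75]},{"jaw": 0,"dp": [-0.15,-2.5,0.7],"rot": [1.8,4.9,1.0]},{"jaw": 0,"dp": [-0.2,-3.2,0.75],"rot": [2.3,6.1,1.25]},{"jaw": 0,"dp": [-0.25,-3.9,0.8],"rot": [2.7,7.3,1.5]},{"jaw": 0,"dp": [-0.3,-4.6,0.8],"rot": [3.2,8.5,1.75]},{"jaw": 0,"dp": [-0.3,-5.24,0.8],"rot": [3.64,9.75,2.0]}]}}

```text
clock: 4.2
tool_pos: [377.6, -2.5, 245.4]
orientation: [-3.138, 0.536, -0.084]
ft_force: [-2.7, 1.6, -0.7]
opening: 0.003
```

{"api": "carry_out", "payload": {"increments": [{"jaw": 0,"dp": [0,0,0],"rot": [0,0,0]},{"jaw": 0,"dp": [0,0,0],"rot": [0,0,0]}]}}

```text
clock: 4.4
tool_pos: [376.7, -5.3, 244.5]
orientation: [-3.138, 0.541, -0.091]
ft_force: [0.2, -1.3, 1.1]
opening: -0.006
```

Run:
```python
from h import *
s=manip.observe(); print(s["tool_pos"],s["orientation"],s["ft_force"],s["clock"],s["q"].round(2))
im,C=cam("wrist"); save("wr2",im); print("exp FR,FL,ptr",[proj(C,p).round() for p in ([501,-87,137],[525,207,138],[566,-123,233])])
go([370,-10,250],lipR(30,s=-1))
```

```text
[376.69002081  -5.25497117 244.53479674] [-3.13790522  0.54088614 -0.09070363] [ 0.23536417 -1.27537054  1.09955295] 4.4 [-1.27 -0.63  2.58  1.15  1.05 -0.16]
exp FR,FL,ptr [array([396., 241.]), array([ 73., 244.]), array([438., 104.])]
dp [-0.16  0.08  0.02] rot [-0.05  0.16 -0.06]
```

View pics/wr2.png

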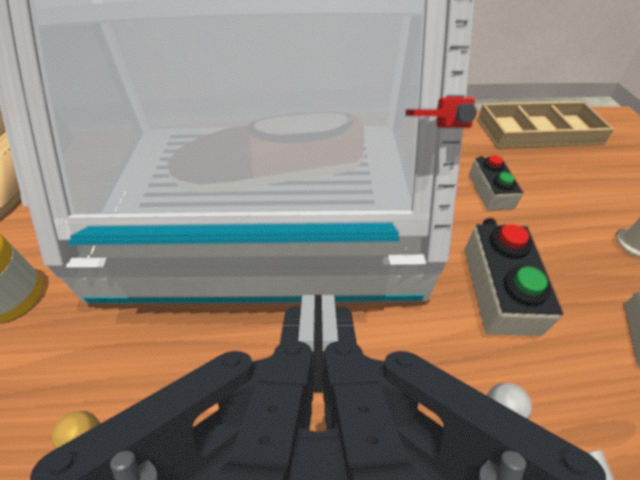

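The view shows the lip's front edge at row ~240 (predicted 241–244). The pointer blade's inner tip is at (407,112) and the lip's right end at about (399,237). Both tampers are off to the sides, and the fingers are centred.

```bash
cat >> h.py <<'E'
n=np.array([.4983,-.0408,.866]); d=np.array([.863,-.0707,-.5]); yb=np.array([.0817,.9967,0]); P=np.array([508.7,2.6,134.])
def onfront(C,u,v):  # ray onto plane of lip front edge; (inset, slope, y)
    c,r=ray(C,u,v); X=c+r*((P-c)@d)/(r@d); return X,(X-P)@n,(X-P)@yb
E
python3 - <<'E'
from h import *
im=cv2.imread("pics/wr2.png")[:,:,::-1]; _,C=cam("wrist")
h=cv2.cvtColor(np.ascontiguousarray(im),cv2.COLOR_RGB2HSV)
for x in (100,200,300,390): r=np.where(cv2.inRange(h[:,x:x+1],(85,90,50),(105,255,255))[:260])[0]; print(x,r.min(),r.max(),onfront(C,x,r.max()+.5))
m=cv2.inRange(h[:,390:440],(0,120,60),(8,255,255))[90:135]; ys,xs=np.where(m); x0=xs.min(); print("tip col",x0+390,"rows",90+ys[xs<x0+8].min(),90+ys[xs<x0+8].max())
print(onfront(C,x0+390,90+ys[xs<x0+8].mean()))
go(P-70*d-40*n,lipR(30,s=-1)); go(P+22*d-27*n,lipR(30,s=-1))
E
```

```text
100 226 244 (array([524.95943998, 182.31363788, 136.65228501]), np.float64(3.0666413410338507), np.float64(180.44897912078704))
200 225 243 (array([517.45894966,  88.42685922, 136.98202923]), np.float64(3.4452860730891333), np.float64(86.25923676933158))
300 224 242 (array([510.20740946,  -2.1869491 , 137.27866333]), np.float64(3.785772104147762), np.float64(-4.647996811456619))
390 223 241 (array([503.75060821, -83.34796936, 137.61039264]), np.float64(4.166995253528912), np.float64(-86.06870637137978))
tip col 407 rows 110 115
(array([558.56871227, -95.45724069, 233.93869121]), np.float64(115.39722133417773), np.float64(-93.65937800266467))
dp [ 2.   -0.4   1.44] rot [-0.04  0.16 -0.03]
dp [ 3.84 -0.41  1.15] rot [-0.04  0.16 -0.03]
```

{"api": "carry_out", "payload": {"increments": [{"jaw": 0,"dp": [0.2,0,0.1],"rot": [0,0,0]},{"jaw": 0,"dp": [0.5,-0.1,0.3],"rot": [0,0,0]},{"jaw": 0,"dp": [0.8,-0.2,0.6],"rot": [0,0.1,0]},{"jaw": 0,"dp": [1.1,-0.25,0.9],"rot": [0,0.15,0]},{"jaw": 0,"dp": [1.4,-0.3,1.2],"rot": [0,0.15,0]},{"jaw": 0,"dp": [1.8,-0.4,1.4],"rot": [0,0.15,0]},{"jaw": 0,"dp": [2.0,-0.4,1.44],"rot": [0,0.15,0]},{"jaw": 0,"dp": [2.0,-0.4,1.44],"rot": [0,0.15,0]}]}}

```text
clock: 5.3
tool_pos: [439.3, 13.2, 192.4]
orientation: [-3.126, 0.521, -0.07]
ft_force: [0.1, -0.0, 0.2]
opening: -0.0
```

Run:
```python
from h import *
s=manip.observe(); print(s["tool_pos"],s["orientation"],s["ft_force"],s["clock"],s["q"].round(2),s["qvel"].round(2))
im,C=cam("wrist"); save("wr3",im)
h=cv2.cvtColor(im,cv2.COLOR_RGB2HSV)
for x in (200,280,380,440): r=np.where(cv2.inRange(h[:,x:x+1],(85,90,50),(105,255,255))[:300])[0]; print(x,r.min(),r.max(),onfront(C,x,r.max()+.5)[1:],)
dp,_=go(P+22*d-31*n,lipR(30,s=-1));
```

```text
[439.28018423  13.15499854 192.43335298] [-3.12566338  0.5208105  -0.07041505] [ 0.1382578  -0.01576251  0.20963287] 5.3 [-0.29 -0.1   2.68  2.75  0.52 -1.32] [ 0.94  0.75  0.03  2.18  0.2  -1.64]
200 242 266 (np.float64(-0.18707576897272796), np.float64(87.82823427203544))
280 241 266 (np.float64(-0.38098793920240626), np.float64(31.935677416734435))
380 240 266 (np.float64(-0.7946315422591602), np.float64(-36.94900495049512))
440 240 265 (np.float64(-0.3927249189703638), np.float64(-78.49095080509493))
dp [2.21 0.14 0.89] rot [-0.11  0.03  0.1 ]
```

View pics/wr3.png

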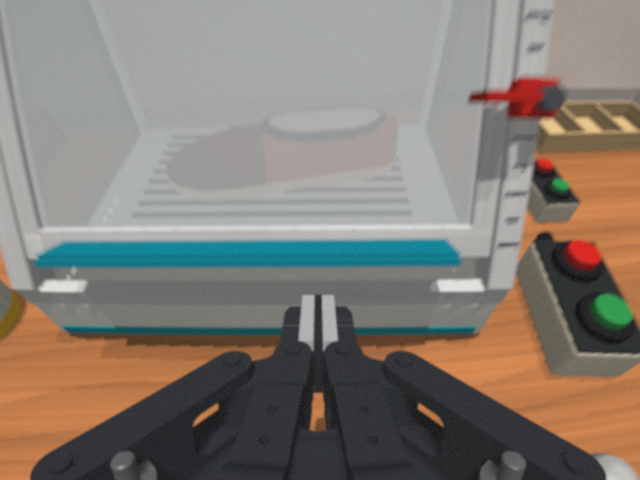

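The lip edge is at row 266 (slope offset about 0, as modelled). The wrist is just passing a fold, so I settle it at the pre-approach pose, slightly farther forward.

{"api": "carry_out", "payload": {"increments": [{"jaw": 0,"dp": [0.2,0.1,0.3],"rot": [0,0,0]},{"jaw": 0,"dp": [0.4,0.14,0.6],"rot": [0,0,0]},{"jaw": 0,"dp": [0.6,0.14,0.9],"rot": [-0.1,0,0.1]},{"jaw": 0,"dp": [0.7,0.14,1.05],"rot": [-0.1,0,0.1]},{"jaw": 0,"dp": [0.7,0.14,1.05],"rot": [-0.1,0,0.1]},{"jaw": 0,"dp": [0.7,0.14,1.05],"rot": [-0.1,0,0.1]}]}}

```text
clock: 5.95
tool_pos: [462.6, 12.2, 159.9]
orientation: [3.138, 0.555, -0.092]
ft_force: [-0.1, 0.3, 0.4]
opening: 0.005
```

Run:
```python
from h import *
s=manip.observe(); print(s["tool_pos"],s["orientation"],s["ft_force"],s["clock"],s["q"].round(2),s["qvel"].round(2))
X=s["tool_pos"]-P; print("inset,slope,y",X@d,X@n,X@yb)
im,C=cam("wrist"); save("wr4",im)
h=cv2.cvtColor(im,cv2.COLOR_RGB2HSV)
for x in (200,280,380,440): r=np.where(cv2.inRange(h[:,x:x+1],(85,90,50),(105,255,255))[:280])[0]; print(x,r.min(),r.max(),onfront(C,x,r.max()+.5)[1:],)
go(P-50*d-36*n,lipR(30,s=-1)); go(P+22*d-31*n,lipR(30,s=-1));
```

```text
[462.57984617  12.20495897 159.85645387] [ 3.13791367  0.55529042 -0.09190093] [-0.10981482  0.27085607  0.37413326] 5.95 [-0.19  0.07  2.69  3.    0.63 -1.51] [-0.02 -0.03  0.02  0.01  0.   -0.01]
inset,slope,y -53.408990289294834 -0.9818659329443082 5.805246035004631
200 228 260 (np.float64(0.19145850104036488), np.float64(73.5638661551312))
280 228 260 (np.float64(0.05459510821636362), np.float64(27.097949402193965))
380 228 259 (np.float64(0.399987169007231), np.float64(-30.70632863793072))
440 228 259 (np.float64(0.16858920413350087), np.float64(-65.92142941156278))
dp [0.1  0.11 0.7 ] rot [-0.02  0.3  -0.09]
dp [1.54 0.09 0.55] rot [-0.02  0.3  -0.09]
```

The elbow is at its fold limit (q3 ≈ 2.7), so the 30° posture can't get low enough this close in. I fit the arm kinematics from the readings to pick a reachable posture.

```bash
cat > kin.py <<'E'
from h import *
from scipy.optimize import least_squares
RY=lambda a:Ro.from_euler('y',a)
def fk(q,p):
    a,hh,L1,L2,Lt,e=p
    R=Ro.from_euler('z',q[0]); X=R.apply([a,0,hh]); R=R*RY(q[1]); X=X+R.apply([0,0,L1]); R=R*RY(q[2])
    X=X+R.apply([e,0,L2]); R=R*Ro.from_euler('z',q[3])*RY(q[4]); X=X+R.apply([0,0,Lt]); return X,R.apply([0,0,1]),R
data=[([-1.35801,.276446,1.505868,0,1.360733,-.121],(188.28,-542.85,230.63)),([-.585285,.29648,1.702237,-.000615,1.146112,.6504],(489.06,-241.11,144.83)),([-1.27,-.63,2.58,1.15,1.05,-.16],(376.7,-5.25,244.5)),([-.19,.07,2.69,3.0,.63,-1.51],(462.6,12.2,159.9)),([-.29,-.1,2.68,2.75,.52,-1.32],(439.3,13.2,192.4))]
w=[3,3,1,1,1]
f=lambda p:np.concatenate([(fk(q,p)[0]-x)*k for (q,x),k in zip(data,w)])
sol=least_squares(f,[0,300,300,300,200,0],x_scale=100); p=sol.x
lo=np.array([-2.89,-.75,.22,-1.18,.11]);hi=np.array([2.89,2.08,2.65,4.32,2.71])
def ik(T,down,yaw=-.082):
    t=lipR(down,yaw,-1).apply([1,0,0]); best=None
    for q0 in ([0,.1,2.3,3.14,.6],[0,.1,2.3,0,.6],[-.3,.1,2.3,2.5,.6]):
        r=least_squares(lambda q:np.concatenate([fk(q,p)[0]-T,300*(fk(q,p)[1]-t)]),np.clip(q0,lo+.01,hi-.01),bounds=(lo,hi))
        if best is None or r.cost<best.cost: best=r
    return best.x.round(2),round(float(np.sqrt(2*best.cost)),1)
E
python3 - <<'E'
from kin import *
print(p.round(1),f(p).round(1))
for down in (30,35,40,45,50,55,60):
    for yaw in (-.082,):
        print(down,*[ik(P+a*d+b*n,down,yaw) for a,b in ((-40,-38),(22,-38),(22,-18),(22,100))])
E
```

```text
[-66.6 204.4 667.7 485.8 434.2  77.4] [-201.3  -53.9   12.6 -124.9 -167.2  -24.4  -16.8    5.5   24.7   -9.1
  -62.6   -0.5   -4.3  -57.1   11.2]
30 (array([0.47, 0.16, 2.65, 3.92, 0.71]), 31.0) (array([0.27, 0.4 , 2.65, 3.54, 0.91]), 18.5) (array([0.23, 0.37, 2.65, 3.49, 0.91]), 8.3) (array([0.14, 0.09, 2.45, 3.57, 0.47]), 0.0)
35 (array([0.35, 0.13, 2.65, 3.77, 0.62]), 10.8) (array([0.2 , 0.35, 2.64, 3.46, 0.82]), 0.0) (array([0.19, 0.28, 2.6 , 3.48, 0.71]), 0.0) (array([0.12, 0.04, 2.37, 3.79, 0.27]), 0.0)
40 (array([0.27, 0.07, 2.61, 3.77, 0.46]), 0.0) (array([0.17, 0.24, 2.56, 3.51, 0.55]), 0.0) (array([0.15, 0.19, 2.53, 3.55, 0.46]), 0.0) (array([0.09, 0.01, 2.31, 4.32, 0.14]), 3.3)
45 (array([0.21, 0.01, 2.53, 4.06, 0.26]), 0.0) (array([0.14, 0.17, 2.49, 3.64, 0.32]), 0.0) (array([0.13, 0.13, 2.45, 3.76, 0.26]), 0.0) (array([ 0.08, -0.  ,  2.22, -0.68,  0.18]), 0.0)
50 (array([ 0.15, -0.03,  2.44, -1.18,  0.16]), 4.2) (array([0.11, 0.13, 2.41, 4.11, 0.15]), 0.0) (array([0.09, 0.11, 2.38, 4.32, 0.12]), 3.5) (array([ 0.07,  0.  ,  2.15, -0.31,  0.32]), 0.0)
55 (array([ 0.13, -0.03,  2.37, -0.56,  0.23]), 0.0) (array([ 0.09,  0.11,  2.33, -0.81,  0.13]), 0.0) (array([ 0.08,  0.09,  2.29, -0.55,  0.18]), 0.0) (array([ 0.05,  0.02,  2.07, -0.18,  0.46]), 0.0)
60 (array([ 0.1 , -0.02,  2.3 , -0.27,  0.36]), 0.0) (array([ 0.07,  0.11,  2.25, -0.29,  0.27]), 0.0) (array([ 0.06,  0.1 ,  2.22, -0.24,  0.32]), 0.0) (array([ 0.04,  0.04,  1.99, -0.11,  0.59]), 0.0)
```

```bash
python3 - <<'E'
s=open('kin.py').read()
s=s.replace("a,hh,L1,L2,Lt,e=p","a,hh,L1,L2,Lt,e,b1,b2,e2=p").replace("R.apply([e,0,L2])","R.apply([e,b1,L2])").replace("*RY(q[4]); X=X+R.apply([0,0,Lt])","; X=X+R.apply([0,b2,0]); R=R*RY(q[4]); X=X+R.apply([e2,0,Lt])").replace("[0,300,300,300,200,0]","[0,300,300,300,200,0,30,30,0]")
s=s.replace("p=sol.x","p=sol.x; np.set_printoptions(suppress=True)")
open('kin.py','w').write(s)
E
python3 - <<'E'
from kin import *
print(p.round(1),f(p).round(1))
for q,x in data: print(fk(q,p)[1].round(2))
for k,(o) in enumerate(([-3.13790522,0.54088614,-0.09070363],[3.13791367,0.55529042,-0.09190093])): print(Ro.from_euler('xyz',o).apply([1,0,0]).round(2))
for down in (30,35,40,45,50,55,60):
        print(down,*[ik(P+a*d+b*n,down) for a,b in ((-40,-38),(22,-38),(22,-18),(22,100))])
E
```

```text
[ -0.3 133.5 631.9 420.4 363.6  60.4  69.6  -0.2  -0.3] [-0.   0.  -0.5  0.2 -0.1 -0.1 -1.1  0.1  1.  -1.4  0.9 -2.7  1.4 -0.
  3.3]
[-0.  0. -1.]
[-0.  0. -1.]
[ 0.85 -0.08 -0.51]
[ 0.84 -0.08 -0.53]
[ 0.87 -0.06 -0.49]
[ 0.85 -0.08 -0.51]
[ 0.85 -0.08 -0.53]
30 (array([-0.16,  0.1 ,  2.65,  3.05,  0.56]), 38.0) (array([-0.16,  0.34,  2.65,  3.07,  0.83]), 27.7) (array([-0.18,  0.32,  2.65,  3.04,  0.84]), 15.7) (array([-0.18,  0.08,  2.41,  2.92,  0.41]), 0.0)
35 (array([-0.2 ,  0.09,  2.65,  2.96,  0.52]), 18.1) (array([-0.19,  0.32,  2.65,  3.02,  0.77]), 8.1) (array([-0.2 ,  0.29,  2.63,  3.  ,  0.74]), 0.0) (array([-0.17,  0.04,  2.34,  2.77,  0.21]), 0.0)
40 (array([-0.23,  0.08,  2.64,  2.88,  0.46]), 0.0) (array([-0.2 ,  0.26,  2.6 ,  2.98,  0.59]), 0.0) (array([-0.19,  0.2 ,  2.54,  2.96,  0.48]), 0.0) (array([-0.2 ,  0.02,  2.27,  1.85,  0.11]), 6.1)
45 (array([-0.21,  0.02,  2.55,  2.72,  0.23]), 0.0) (array([-0.19,  0.19,  2.51,  2.93,  0.35]), 0.0) (array([-0.18,  0.15,  2.46,  2.87,  0.26]), 0.0) (array([-0.16,  0.02,  2.19,  0.36,  0.16]), 0.0)
50 (array([-0.23, -0.  ,  2.48,  1.83,  0.11]), 4.4) (array([-0.18,  0.16,  2.43,  2.73,  0.15]), 0.0) (array([-0.18,  0.13,  2.39,  2.45,  0.11]), 3.4) (array([-0.16,  0.03,  2.11,  0.16,  0.31]), 0.0)
55 (array([-0.19, -0.01,  2.39,  0.38,  0.16]), 0.0) (array([-0.19,  0.13,  2.34,  0.72,  0.11]), 7.0) (array([-0.16,  0.11,  2.31,  0.4 ,  0.12]), 0.0) (array([-0.15,  0.04,  2.04,  0.09,  0.45]), 0.0)
60 (array([-0.18, -0.  ,  2.32,  0.15,  0.31]), 0.0) (array([-0.16,  0.14,  2.28,  0.19,  0.21]), 0.0) (array([-0.16,  0.12,  2.23,  0.14,  0.27]), 0.0) (array([-0.15,  0.06,  1.96,  0.06,  0.59]), 0.0)
```

The model fits to about 1–3 mm. A 40° tool pitch reaches under the lip, and as the sash rises I flatten to about 34° to stay clear of the wrist singularity.

Run:
```python
from kin import *
go(P-40*d-38*n,lipR(40,s=-1)); go(P+22*d-38*n,lipR(40,s=-1))
for b,w in ((-18,40),(10,38),(40,36),(70,34),(105,34)): print(b,w,ik(P+22*d+b*n,w))
```

```text
dp [0.3  0.11 0.73] rot [-0.02 -1.37 -0.09]
dp [1.54 0.09 0.69] rot [-0.02 -1.37 -0.09]
-18 40 (array([-0.19,  0.2 ,  2.54,  2.96,  0.48]), 0.0)
10 38 (array([-0.19,  0.16,  2.51,  2.94,  0.44]), 0.0)
40 36 (array([-0.18,  0.12,  2.47,  2.92,  0.39]), 0.0)
70 34 (array([-0.18,  0.09,  2.42,  2.9 ,  0.36]), 0.0)
105 34 (array([-0.17,  0.04,  2.34,  2.8 ,  0.23]), 0.0)
```

{"api": "carry_out", "payload": {"increments": [{"jaw": 0,"dp": [0.2,0.1,0.1],"rot": [0,-0.7,0]},{"jaw": 0,"dp": [0.3,0.1,0.25],"rot": [0,-1.37,-0.1]},{"jaw": 0,"dp": [0.3,0.1,0.5],"rot": [0,-1.37,-0.1]},{"jaw": 0,"dp": [0.3,0.1,0.73],"rot": [0,-1.37,-0.1]},{"jaw": 0,"dp": [0.3,0.1,0.73],"rot": [0,-1.37,-0.1]}]}}

```text
clock: 6.5
tool_pos: [452.6, 6.6, 120.0]
orientation: [-3.138, 0.701, -0.083]
ft_force: [-0.3, 0.7, -0.2]
opening: 0.001
```

```bash
cat >> h.py <<'E'
def rep():
    s=manip.observe(); X=s["tool_pos"]-P; print("inset,slope,y",(X@d).round(1),(X@n).round(1),(X@yb).round(1),"ori",s["orientation"].round(3),"F",s["ft_force"].round(1),s["clock"],"q",s["q"].round(2))
E
python3 - <<'E'
from h import *
rep(); go(P-40*d-38*n,lipR(40,s=-1)); go(P+22*d-38*n,lipR(40,s=-1))
E
```

```text
inset,slope,y -41.7 -40.2 -0.6 ori [-3.138  0.701 -0.083] F [-0.3  0.7 -0.2] 6.5 q [-0.23  0.08  2.65  2.88  0.46 -1.43]
dp [ 0.03 -0.01 -0.05] rot [-0.04  0.03 -0.01]
dp [ 1.25 -0.01 -0.27] rot [-0.04  0.03 -0.01]
```

Exactly as planned. Sliding in under the lip.

{"api": "carry_out", "payload": {"increments": [{"jaw": 0,"dp": [0.2,0,-0.05],"rot": [0,0,0]},{"jaw": 0,"dp": [0.5,0,-0.1],"rot": [0,0,0]},{"jaw": 0,"dp": [0.8,0,-0.16],"rot": [0,0,0]},{"jaw": 0,"dp": [1.05,0,-0.22],"rot": [0,0,0]},{"jaw": 0,"dp": [1.25,0,-0.25],"rot": [0,0,0]},{"jaw": 0,"dp": [1.25,0,-0.25],"rot": [0,0,0]}]}}

```text
clock: 7.1
tool_pos: [511.4, 1.7, 90.9]
orientation: [-3.138, 0.697, -0.082]
ft_force: [0.7, 0.1, -0.6]
opening: -0.003
```

Run:
```python
from h import *
rep(); im,C=cam("wrist"); save("wr5",im)
im,CS=cam("side"); save("side5",cv2.resize(im[150:330,220:440],(660,540),interpolation=2))
for b,w in ((-18,40),(10,38),(40,36)): go(P+22*d+b*n,lipR(w,s=-1))
```

```text
inset,slope,y 23.9 -36.0 -0.7 ori [-3.138  0.697 -0.082] F [ 0.7  0.1 -0.6] 7.1 q [-0.2   0.26  2.59  2.99  0.59 -1.51]
dp [-0.08 -0.01 -0.37] rot [-0.03  0.   -0.  ]
dp [-0.17 -0.01 -0.92] rot [-0.03  0.33 -0.  ]
dp [-0.28 -0.02 -1.52] rot [-0.03  0.67 -0.  ]
```

View pics/wr5.png

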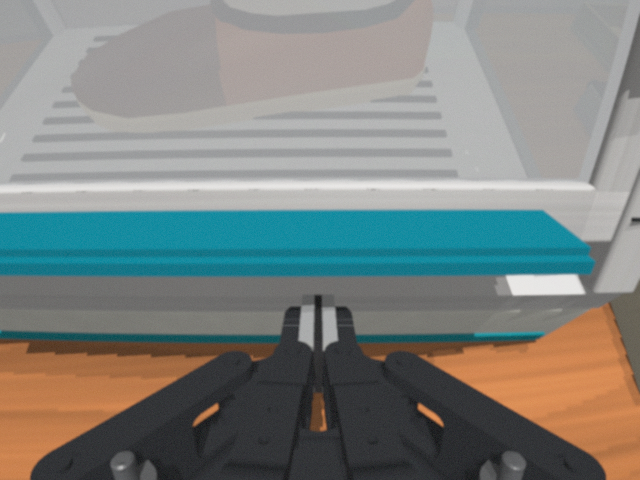

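Run:
```python
from h import *
_,C=cam("wrist")
for b in (4,0,-4): print(b,proj(C,P+b*n).round(1))
s=manip.observe(); print(proj(C,s["tool_pos"]))
```

```text
4 [315.6 257.8]
0 [315.7 267.9]
-4 [315.8 277.7]
[317.56358531 311.37258055]
```

View pics/side5.png

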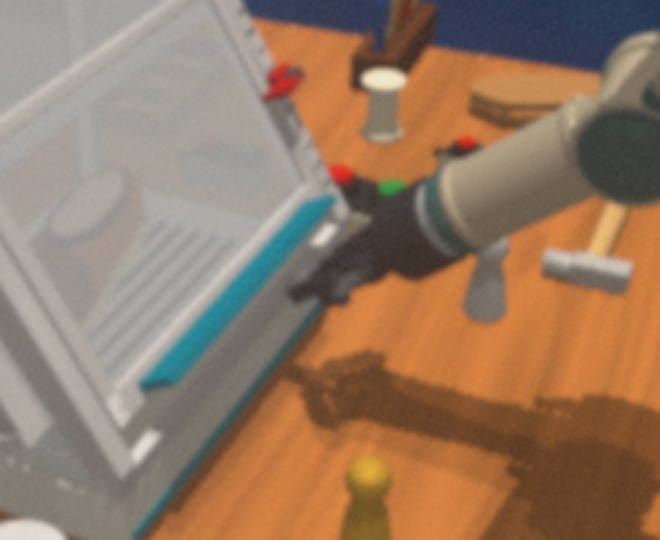

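The lip edges are where the model puts them (within ~1 mm), and the side view shows the fingertips under the lip, touching nothing. Pushing up along the slope.

{"api": "carry_out", "payload": {"increments": [{"jaw": 0,"dp": [-0.03,0,-0.14],"rot": [0,0,0]},{"jaw": 0,"dp": [-0.05,0,-0.28],"rot": [0,0,0]},{"jaw": 0,"dp": [-0.08,0,-0.42],"rot": [0,0.05,0]},{"jaw": 0,"dp": [-0.1,0,-0.56],"rot": [0,0.1,0]},{"jaw": 0,"dp": [-0.13,0,-0.7],"rot": [0,0.2,0]},{"jaw": 0,"dp": [-0.16,0,-0.84],"rot": [0,0.3,0]},{"jaw": 0,"dp": [-0.19,0,-0.98],"rot": [0,0.4,0]},{"jaw": 0,"dp": [-0.21,0,-1.12],"rot": [0,0.45,0]}]}}

```text
clock: 8.05
tool_pos: [537.0, -0.5, 139.9]
orientation: [-3.138, 0.652, -0.083]
ft_force: [-2.7, 1.2, -1.4]
opening: -0.001
```

```bash
cat >> h.py <<'E'
def lipslope():
    im,C=cam("wrist"); h=cv2.cvtColor(im,cv2.COLOR_RGB2HSV)
    for x in (150,480):
        r=np.where(cv2.inRange(h[:,x:x+1],(85,90,50),(105,255,255))[:300])[0]
        if len(r): print("lip bottom edge col",x,"row",r.max(),onfront(C,x,r.max()+.5)[1:])
    return im,C
E
python3 - <<'E'
from h import *
rep(); im,C=lipslope()
for b,w in ((40,36),(70,34)): go(P+22*d+b*n,lipR(w,s=-1))
E
```

```text
inset,slope,y 21.7 19.4 -0.7 ori [-3.138  0.652 -0.083] F [-2.7  1.2 -1.4] 8.05 q [-0.19  0.15  2.5   2.94  0.42 -1.45]
lip bottom edge col 150 row 299 (np.float64(40.52198562939181), np.float64(60.93889651548388))
lip bottom edge col 480 row 299 (np.float64(40.05983208639401), np.float64(-60.64022767185444))
dp [-0.05 -0.02 -0.36] rot [-0.03  0.19 -0.01]
dp [-0.12 -0.02 -0.96] rot [-0.03  0.52 -0.01]
```

{"api": "carry_out", "payload": {"increments": [{"jaw": 0,"dp": [-0.02,0,-0.12],"rot": [0,0.05,0]},{"jaw": 0,"dp": [-0.03,0,-0.24],"rot": [0,0.1,0]},{"jaw": 0,"dp": [-0.05,-0.01,-0.36],"rot": [0,0.19,0]},{"jaw": 0,"dp": [-0.07,-0.01,-0.48],"rot": [0,0.25,0]},{"jaw": 0,"dp": [-0.08,-0.02,-0.6],"rot": [0,0.32,0]},{"jaw": 0,"dp": [-0.1,-0.02,-0.72],"rot": [0,0.4,0]},{"jaw": 0,"dp": [-0.11,-0.02,-0.84],"rot": [0,0.46,0]},{"jaw": 0,"dp": [-0.12,-0.02,-0.96],"rot": [0,0.52,0]}]}}

```text
clock: 8.9
tool_pos: [561.8, -1.7, 182.3]
orientation: [-3.139, 0.596, -0.083]
ft_force: [-3.7, -1.3, -2.1]
opening: -0.002
```

Run:
```python
from h import *
rep(); im,C=cam("wrist"); S,CS=cam("scene"); 
save("wr6",np.vstack([im[60:380],cv2.resize(S[170:280,270:490],(640,320),interpolation=2)])[:,:][:600])
h=cv2.cvtColor(im,cv2.COLOR_RGB2HSV)
for x in (100,200,440,520):
    r=np.where(cv2.inRange(h[:,x:x+1],(85,90,50),(105,255,255)))[0]; r=r[r<380]; print(x,r.min() if len(r) else 0,r.max() if len(r) else 0, onfront(C,x,r.max()+.5)[1:])
for p in (30,100): go(P+22*d+p*n,lipR(34,s=-1))
print("tip proj",proj(C,[558.6,-95.5,233.9]))
```

```text
inset,slope,y 22.0 68.5 0.0 ori [-3.139  0.596 -0.083] F [-3.7 -1.3 -2.1] 8.9 q [-0.18  0.09  2.43  2.91  0.36 -1.41]
100 263 323 (np.float64(76.84810720036565), np.float64(84.4111730172267))
200 263 324 (np.float64(76.91934094550666), np.float64(44.80557105016283))
440 262 323 (np.float64(76.99346608580383), np.float64(-46.59647178223512))
520 262 322 (np.float64(76.80591987586264), np.float64(-78.14953819177956))
dp [0.05 0.01 0.81] rot [-0.03 -0.01 -0.01]
dp [-0.05  0.   -0.59] rot [-0.03 -0.01 -0.01]
tip proj [585.42926736 229.12055052]
```

View pics/wr6.png

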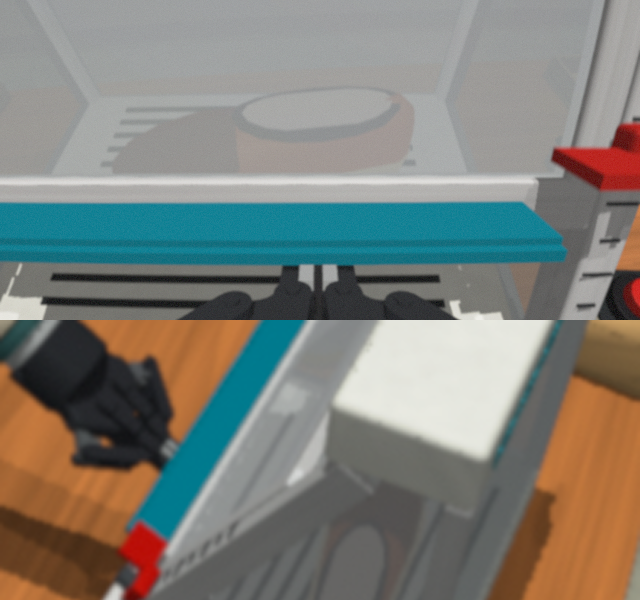

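The lip is clearly rising on the fingers. The pointer blade's inner front corner is at about (600,243) in the wrist image and the lip's right front corner at (565,310), still below the pointer.

Run:
```python
from h import *
im=cv2.imread("pics/wr6.png")[:320,:,::-1]; im=np.ascontiguousarray(im); _,C=cam("wrist")
h=cv2.cvtColor(im,cv2.COLOR_RGB2HSV); m=cv2.inRange(h,(0,120,50),(8,255,255)); 
for x in (575,590,598,602,606,612,620):
    r=np.where(m[:230,x])[0]; g=im[r,x,0]; j=np.argmin(np.diff(g.astype(int)))
    print(x,"rows",r.min()+60,"top/front edge",r[j]+60,"bottom",r.max()+60,g[-12:].tolist(),[onfront(C,x,v)[1].round(1) for v in (r[j]+60.5,r.max()+60.5)],onfront(C,x,r.max()+60)[2].round(1))
```

```text
575 rows 208 top/front edge 219 bottom 234 [143, 123, 105, 94, 94, 93, 91, 97, 91, 94, 96, 95] [np.float64(120.8), np.float64(115.3)] -90.0
590 rows 209 top/front edge 227 bottom 243 [107, 92, 94, 92, 97, 93, 92, 90, 92, 95, 96, 94] [np.float64(117.9), np.float64(111.8)] -96.7
598 rows 208 top/front edge 232 bottom 247 [151, 132, 110, 99, 90, 90, 98, 96, 90, 91, 96, 89] [np.float64(116.0), np.float64(110.3)] -100.3
602 rows 209 top/front edge 234 bottom 250 [106, 119, 127, 136, 143, 149, 155, 159, 160, 158, 151, 139] [np.float64(115.3), np.float64(109.1)] -102.2
606 rows 209 top/front edge 249 bottom 250 [162, 164, 162, 159, 158, 163, 160, 161, 161, 156, 156, 143] [np.float64(109.5), np.float64(109.1)] -103.8
612 rows 205 top/front edge 249 bottom 250 [159, 162, 160, 162, 163, 160, 162, 164, 162, 157, 150, 140] [np.float64(109.5), np.float64(109.1)] -106.2
620 rows 185 top/front edge 188 bottom 249 [160, 158, 162, 160, 159, 162, 160, 158, 159, 158, 158, 149] [np.float64(132.0), np.float64(109.4)] -109.2
```

The pointer centre is at slope 112.2 (blade thickness reads 6.2, expected 6) and the lip centre at 80.9, which leaves 31 mm. Going up slowly.

{"api": "carry_out", "payload": {"increments": [{"jaw": 0,"dp": [-0.01,0,-0.1],"rot": [0,0,0]},{"jaw": 0,"dp": [-0.02,0,-0.2],"rot": [0,0,0]},{"jaw": 0,"dp": [-0.03,0,-0.3],"rot": [0,0,0]},{"jaw": 0,"dp": [-0.03,0,-0.4],"rot": [0,0,0]},{"jaw": 0,"dp": [-0.04,0,-0.48],"rot": [0,0,0]},{"jaw": 0,"dp": [-0.05,0,-0.54],"rot": [0,0,0]},{"jaw": 0,"dp": [-0.05,0,-0.58],"rot": [0,0,0]},{"jaw": 0,"dp": [-0.05,0,-0.58],"rot": [0,0,0]}]}}

```text
clock: 9.85
tool_pos: [576.6, -3.0, 208.4]
orientation: [-3.139, 0.595, -0.083]
ft_force: [-0.4, 0.7, -1.5]
opening: -0.0
```

```bash
cat >> h.py <<'E'
def edges():
    im,C=cam("wrist"); h=cv2.cvtColor(im,cv2.COLOR_RGB2HSV); m=cv2.inRange(h,(0,120,50),(8,255,255))
    for x in (100,440,520):
        r=np.where(cv2.inRange(h[:,x:x+1],(85,90,50),(105,255,255)))[0]; r=r[r<390]
        if len(r): print("lip",x,r.max(),onfront(C,x,r.max()+.5)[1].round(1)+4)
    for x in (608,614,620,628):
        r=np.where(m[:400,x])[0]
        if len(r): print("ptr",x,r.min(),r.max(),onfront(C,x,r.max()+.5)[1].round(1)+3)
    return im,C
E
python3 - <<'E'
from h import *
rep(); im,C=edges(); save("wr7",im)
E
```

```text
inset,slope,y 21.8 98.5 -0.0 ori [-3.139  0.595 -0.083] F [-0.4  0.7 -1.5] 9.85 q [-0.17  0.05  2.36  2.84  0.25 -1.32]
lip 100 324 110.1
lip 440 323 110.7
lip 520 321 111.0
ptr 608 250 323 108.0
ptr 614 250 396 67.9
ptr 620 250 399 65.7
ptr 628 250 399 65.4
```

View pics/wr7.png

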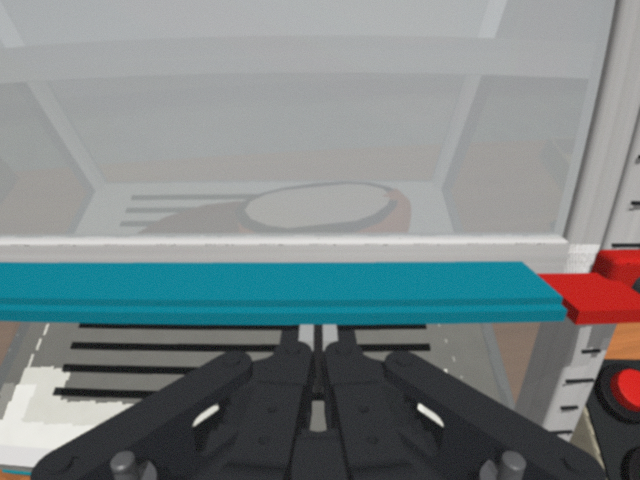

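The lip's front face is now beside the blade's (lip bottom at row ~320, blade bottom at ~321), so they are level within 1–2 mm. I hold briefly, then lower the fingers off and withdraw.

{"api": "carry_out", "payload": {"increments": [{"jaw": 0,"dp": [0,0,0],"rot": [0,0,0]},{"jaw": 0,"dp": [0,0,0],"rot": [0,0,0]},{"jaw": 0,"dp": [0,0,0.1],"rot": [0,0,0]},{"jaw": 0,"dp": [0,0,0.2],"rot": [0,0,0]},{"jaw": 0,"dp": [0,0,0.35],"rot": [0,0,0]},{"jaw": 0,"dp": [0,0,0.35],"rot": [0,0,0]}]}}

```text
clock: 10.5
tool_pos: [564.8, -2.0, 191.0]
orientation: [-3.138, 0.6, -0.083]
ft_force: [0.0, -1.3, 0.2]
opening: -0.001
```

Run:
```python
from kin import *
rep(); edges()
for a in (-10,-30,-50,-70): print(a,ik(P+a*d+80*n,34))
go(P-50*d+80*n)
```

```text
inset,slope,y 20.2 77.5 -0.0 ori [-3.138  0.6   -0.083] F [ 0.  -1.3  0.2] 10.5 q [-0.18  0.07  2.4   2.89  0.31 -1.38]
lip 100 270 112.2
lip 440 269 112.3
lip 520 268 112.4
ptr 608 209 272 109.2
ptr 614 204 272 109.2
ptr 620 204 371 59.9
ptr 628 204 381 53.7
-10 (array([-0.19, -0.01,  2.42,  2.78,  0.26]), 0.0)
-30 (array([-0.2 , -0.06,  2.43,  2.68,  0.22]), 0.0)
-50 (array([-0.21, -0.12,  2.43,  2.52,  0.18]), 0.0)
-70 (array([-0.22, -0.17,  2.43,  2.24,  0.15]), 0.0)
dp [-1.41  0.    0.08] rot [0. 0. 0.]
```

{"api": "carry_out", "payload": {"increments": [{"jaw": 0,"dp": [-0.2,0,0.02],"rot": [0,0,0]},{"jaw": 0,"dp": [-0.4,0,0.05],"rot": [0,0,0]},{"jaw": 0,"dp": [-0.6,0,0.05],"rot": [0,0,0]},{"jaw": 0,"dp": [-0.8,0,0.05],"rot": [0,0,0]},{"jaw": 0,"dp": [-1.0,0,0.05],"rot": [0,0,0]},{"jaw": 0,"dp": [-1.2,0,0.05],"rot": [0,0,0]},{"jaw": 0,"dp": [-1.2,0,0.05],"rot": [0,0,0]},{"jaw": 0,"dp": [-1.2,0,0.05],"rot": [0,0,0]}]}}

```text
clock: 11.35
tool_pos: [515.2, 2.1, 225.5]
orientation: [-3.139, 0.595, -0.084]
ft_force: [-0.2, 0.1, 1.0]
opening: -0.005
```

Run:
```python
from h import *
rep(); im,C=cam("wrist"); S,_=cam("scene"); D,_=cam("side")
save("fin",np.vstack([np.hstack([cv2.resize(im,(400,300)),cv2.resize(D,(400,300))]),cv2.resize(S[150:390,160:480],(800,600),interpolation=2)[150:450]]))
h=cv2.cvtColor(im,cv2.COLOR_RGB2HSV)
for x in (200,440): r=np.where(cv2.inRange(h[:,x:x+1],(85,90,50),(105,255,255)))[0]; r=r[r<330]; print("lip",x,onfront(C,x,r.max()+.5)[1:])
print("ptr exp",proj(C,P+111*n-98*yb), "qvel",manip.observe()["qvel"].round(3))
m=cv2.inRange(h,(0,120,50),(8,255,255))[:,400:600]; 
for x in range(400,600,8):
    r=np.where(m[:330,x-400])[0]
    if len(r): print("red",x,r.min(),r.max(),onfront(C,x,r.max()+.5)[1].round(1))
```

```text
inset,slope,y -40.1 82.5 0.0 ori [-3.139  0.595 -0.084] F [-0.2  0.1  1. ] 11.35 q [-0.2  -0.09  2.42  2.6   0.19 -1.1 ]
lip 200 (np.float64(108.07541999168082), np.float64(60.952976151944476))
lip 440 (np.float64(108.7575952028047), np.float64(-63.58803879015093))
ptr exp [505.24181415 219.44654562] qvel [-0.001  0.006 -0.001 -0.003  0.001  0.003]
red 496 200 204 119.1
red 504 200 223 108.7
red 512 200 226 107.1
red 520 200 226 107.0
red 528 200 226 107.0
red 536 182 227 106.5
red 544 182 227 106.5
red 552 182 227 106.5
red 560 182 227 106.5
red 568 182 226 107.0
red 576 182 329 40.0
red 584 185 329 39.8
red 592 311 329 39.6
```

View pics/fin.png

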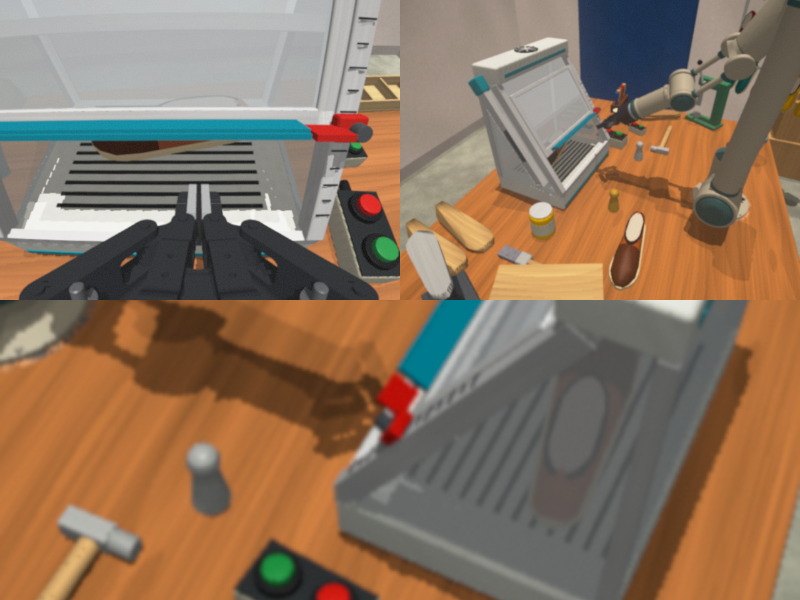

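The final views show the lip level with the pointer: centre about 112.4 against 109.8, so 2–3 mm high. The fingers are clear, the tampers, tin, hammer and shoes look undisturbed, and the green button is out.

```bash
python3 -c "
from station import manip
print(manip.job_done())"
```

```text
the job is handed in; nothing more can be done
None
```

The booth is ready and the job is handed in; the interface gave no verdict. I used about 11.4 s of the 51 s.

**What I did**
- I pressed the green button of the largest station right in. It bottomed out at tool height 65.6 mm with 27 N on it, against the 5 N needed. I then let it spring back.
- With shut fingers under the lip, I pushed the sash up the slope to the red pointer, lowered the fingers off and withdrew. I never gripped anything or touched the red button.

**Last checks**
- **Sash:** the lip's centre reads about 2–3 mm above the pointer's, inside the 10 mm allowed. It did not measurably move after the fingers left.
- **Clearance:** the fingers are about 40 mm clear of the lip, with about 1 N residual on the force sensor, which is noise.
- **Bystanders and button:** the bystanders in view, the pointer and the green button look as they should. I judged these by eye and did not measure them again.

**What disagreed**
- **Posture:** my first posture, at 30 degrees, ran into the elbow's limit. I fitted the arm's kinematics and went under the lip at 40 degrees instead.
- **Pointer reading:** the pointer's measured position varied between views by up to about 6 mm, between 110 and 115 mm on the slope. The highest value came from an early view farther off.

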